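# Draw a wet study from the carrier and tip it to the light

## Robot

A 6-joint arm with a two-finger parallel gripper is mounted at the origin on a cart in front of the work surface, level with it; the furniture and walls round the work are solid. World frame = base frame: x ahead of the robot, y to its left, z up, the work surface at z = 0. Lengths are in m, angles in degrees, forces in N, time in s.
With the tool pointing down it reaches from about 0.3 to 0.75 m from the base axis. Payload 8.5 kg.
Tool frame: the origin (TCP) lies on the centre line of the jaws, within the pads' length; the fingertips stand 19 mm ahead of it and the grasp point (between the pads) is the TCP (env.tcp_to_tips is the z of the fingertips in the tool frame, in m); z points along the fingers, y is the line along which they close (so a half turn about z gives the same grasp; the last joint's range is limited). The gripper opens to 85 mm and grips with 20 to 120 N. Pads are 22 mm wide; open, the fingers measure 114 mm over their backs; the gripper's body (76 mm by 85 mm) begins 54 mm behind the grasp point. The pads swing forward as they close: fully open they stand 13 mm farther back than shut.
Start: joints at [61.518, 21.807, 74.336, -0, 83.858, -12.336], TCP at [0.153, 0.528, 0.25] pointing down, gripper open.
Joint ranges: [-178.18, 178.18], [-50.72, 133.34], [12.68, 142.11], [-81.47, 261.47], [9.98, 163.14], [-165.26, 165.26]. Speed limits (degrees/s): [136.94, 136.94, 180, 180, 180, 180].

## Interface

Orientations are given as a 3x3 rotation matrix whose columns are the frame's x, y, z axes.
In Python, from rig import env gives the robot as it stands.
- The arm moves only by the tool servo_tool, never from a script. Its argument "steps" is a list of rows, each an object of numbers: "tx", "ty", "tz": the shift along the world's x, y, z in cm; "yaw": the turn about the world's z in degrees; "claw": the finger opening in cm, from 0 to 8.54. In form: [{"tx": .., "ty": .., "tz": .., "yaw": .., "claw": ..}, ...]. A call has 1 to 20 rows; each row shifts and turns the commanded pose from where the row before left it; what a row does not reach is not made up. A row lasts 1/10 s, in which the tool goes at most 50 mm and 8.59 degrees, less where a joint would pass 70% of its speed; a pose out of reach is approached as far as the arm can. A call with a gripper value outside its range is refused whole. The fingers move at their own pace and stop on an object; "newtons" is the grip in N (left out, the last holds). Time passes only in rows, so rows that do not move let the fingers close. It gives the time, the measured TCP pose, the force, the opening and the grip force at its end, in the units of the state.
- env.observe(): the state, without advancing time (a new reading comes with each control period).
- env.get_image(name): name is "scene" or "side" or "wrist"; returns (picture, depth): 400x640x3 uint8, red, green, blue; 400x640 float32, m along the optical axis (not along the pixel's ray), 0 where there is no reading.
- env.camera_model(name): a dict with "fovy" (degrees; the focal length in pixels is half the picture's height over the tangent of half this angle, whatever the lens; pixels are square), "cx", "cy" (the principal point, pixels), "T" (4x4, takes a point from camera to world coordinates). Camera axes: x right, y down, z forward; pixel columns grow to the right and rows downward; lengths in m; the calibration is good to about 2 mm. A picture is of the moment at which its call begins: read the wrist's pose just before it. camera_model takes no time and is no camera call; for the wrist camera it gives the pose at the moment of the call.
- env.close_job(): hands the job in; it is judged then, once.
The state is a dict: "time_s": time; "q": joint angles; "qvel": joint speeds; "joint_efforts": joint torques, N m; "position": TCP position; "tool_rot": TCP orientation; "ft_force": force on the tool from outside, world axes, zero at the start; "wrist_torque": the same for the moment, N m; "grip_width": finger opening in m; "gripper_force": force on a finger pad.
Only numpy, scipy, OpenCV 4.12 (cv2) and the standard library are available. Lean on these libraries where they do the work, as an engineer would, in place of code of your own. Each camera call takes 0.05 s, during which the arm holds its last target. There are 200 camera calls.

## Task

Take the orange sunset study out of the wooden wet-panel carrier and hold it to the light: grip it gently by its top margin (soft foam board, it dents above about 40 N; the paint is wet, nothing may touch the painted picture), draw it straight up out of its grooves without forcing it, and only then tip it back to about 45 degrees, painted face half upward, top and bottom edges level. Finish still holding it there, motionless, its lower edge at least 15 cm above the table; leave the other two studies in their grooves and the bottles beside the carrier where they stand.

Things in the scene. Friction and masses are not known exactly. Their poses are not given: they have to be found in the camera images.
- carrier: fixed open box of pale wood, 200 mm (x, along the row) by 166 mm (y), origin under its middle. Floor 8 mm thick; the side cheeks (y beyond +-64 mm, tops at z = 88 mm) have facing vertical grooves at x = -72, -24, 24, 72 mm, 13 mm wide, 8 mm deep, open at the top. The groove at x = 72 is empty, the three studies stand in the others in any order. End rails and bars reach z = 71 mm
- study_sunset: study to take: orange-red sunset, pale sun, on white foam board 10 mm thick (x), 140 mm wide (y), 150 mm high (z), 40 to 85 g. Origin mid lower edge, z up the board, painted face to its -x. Stands upright in grooves, lower edge 8 mm above the table, top edge at 158 mm. Its top 36 mm (blue tape, bare white strip) are dry on both faces. 20 to 25 N a finger holds it, about 40 N begins to dent it
- study_sea: blue seascape study, same board, size and frame, four blue colour notes over its top edge; stays in its grooves. Neighbouring boards stand 48 mm apart, centre to centre
- study_hills: green hills study, same board, size and frame, four green colour notes over its top edge; stays in its grooves
- gesso: white round plastic bottle with white cap, 45 mm across, 66 mm high, standing loose beside the carrier; origin under its centre
- red_ink: small round ink bottle with black dropper cap, red ink, 40 mm across, 70 mm high, standing loose before the carrier; origin under its centre
- study_sunset_paint: the wet picture on the sunset study: 100 mm wide, from 18 to 114 mm above the lower edge, 1 mm proud of the -x face only; frame and origin as study_sunset
- sunset_top (a point): middle of the sunset study's top edge, 150 mm above its origin; axes as the study (x through the thickness, y along the edge). Four dry colour notes (yellow, orange, red, maroon) are dabbed over this edge and show from above. Grip just below it, within the top 36 mm

How it is judged:
By the outcome, as a careful person would: the job done as asked, in the order asked, and still so for the second after the job is handed in, while the arm keeps its last pose, push and grip.
It also fails if it takes over 38 s, if anything falls off the work surface, if the arm or the gripper's body presses on something with over 40 N, if the wrist force passes 120 N, or if a joint passes its speed limit or range.

## Working session

There is one attempt and no reset: what is moved stays moved. The work goes in short steps, Python scripts to look and compute and a tool call to move; the robot and the scene stay as the last step left them, time stands still between calls to the robot, and variables do not carry over. Pictures are saved under pics/ and viewed, at most 10 in all, crops included, and the job is handed in when it is done.

Besides the shell and the picture viewer there is one more tool, called after "Call:" by a JSON object that holds its "api" and its "payload". servo_tool: Moves the arm, as the interface text tells. Its arguments: {"type":"object","properties":{"steps":{"type":"array"},"newtons":{"type":"number"}},"required":["steps"]}

```bash
ls; mkdir -p pics
cat > h.py <<'E'
import numpy as np, cv2
from rig import env
def cam(n):
    m=env.camera_model(n); im,d=env.get_image(n); return m,im,d
def pts(m,d):
    f=200/np.tan(np.radians(m["fovy"]/2)); v,u=np.mgrid[:400,:640]
    P=np.stack([(u-m["cx"])/f*d,(v-m["cy"])/f*d,d],-1)
    return P@m["T"][:3,:3].T+m["T"][:3,3]
E
python3 - <<'E'
from h import *
ims=[]
for n in ("scene","side","wrist"):
    m,im,d=cam(n); np.savez(f"{n}0.npz",im=im,d=d,**m); ims.append(im); print(n,m["fovy"],np.round(m["T"],3).tolist())
cv2.imwrite("pics/a.png",cv2.cvtColor(ims[0],cv2.COLOR_RGB2BGR))
cv2.imwrite("pics/b.png",cv2.cvtColor(np.hstack(ims[1:])[:, :],cv2.COLOR_RGB2BGR)[::1,::1][:, :][...] if 0 else cv2.resize(cv2.cvtColor(np.vstack(ims[1:]),cv2.COLOR_RGB2BGR),(480,600)))
s=env.observe(); print(s); print([a for a in dir(env) if a[0]!='_'])
E
```

```text
pics
scene 52.3194550736856 [[0.392, -0.797, 0.46, 0.069], [-0.92, -0.333, 0.207, -0.028], [-0.012, -0.504, -0.864, 0.862], [0.0, 0.0, 0.0, 1.0]]
side 51.043929389323154 [[0.988, 0.093, -0.122, 0.6], [0.152, -0.7, 0.698, -0.441], [-0.02, -0.708, -0.706, 0.726], [0.0, 0.0, 0.0, 1.0]]
wrist 65.07950944743466 [[0.278, 0.917, 0.288, 0.079], [0.961, -0.265, -0.085, 0.55], [-0.002, 0.3, -0.954, 0.373], [0.0, 0.0, 0.0, 1.0]]
{'time_s': 0.15, 'q': array([ 6.15189010e+01,  2.18319148e+01,  7.43708958e+01, -2.70924491e-04,
        8.38589787e+01, -1.23378956e+01]), 'qvel': array([-0.04903846, -0.07055444, -0.20441298,  0.02297301, -0.03862558,
       -0.01625214]), 'joint_efforts': array([ 2.75590384e-03, -4.48629212e+01, -2.31343460e+01, -1.39495919e-04,
        3.76199154e-03, -1.55103697e-05]), 'position': array([0.15284752, 0.52812835, 0.24987841]), 'tool_rot': array([[-9.60569858e-01,  2.78038284e-01, -5.10135247e-04],
       [ 2.78038660e-01,  9.60569415e-01, -9.50150702e-04],
       [ 2.25842045e-04, -1.05452345e-03, -9.99999418e-01]]), 'ft_force': array([-0.53101035, -1.37414092,  0.07983093]), 'wrist_torque': array([-0.03376147, -0.01799472,  0.03835242]), 'gripper_force': 0.0, 'grip_width': 0.08536376304170189}
['MotionError', 'camera_model', 'close_job', 'get_image', 'observe', 'tcp_to_tips']
```

View pics/a.png

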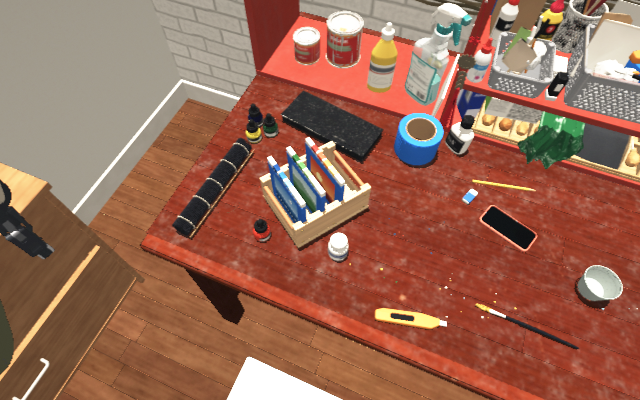

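View pics/b.png

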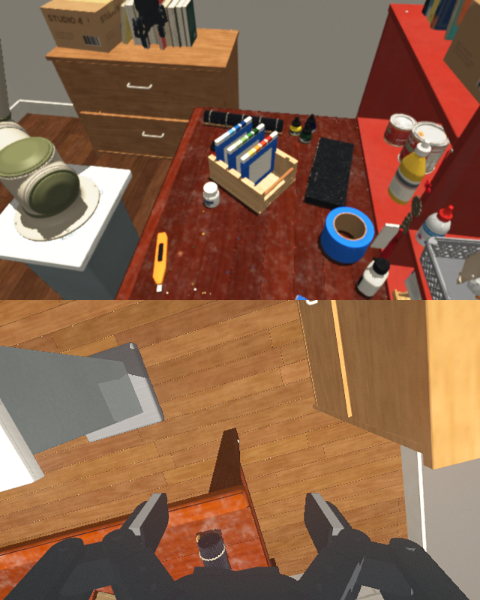

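Run:
```python
from h import *
for n in ("scene","side"):
    z=np.load(n+"0.npz"); im=z["im"]; P=pts(z,z["d"]); ok=z["d"]>0
    hsv=cv2.cvtColor(im,cv2.COLOR_RGB2HSV); 
    reg=ok&(abs(P[...,0]-.4)<.3)&(abs(P[...,1]-.1)<.5)
    t=reg&(P[...,2]>.151)&(P[...,2]<.166)
    k,lab,st,c=cv2.connectedComponentsWithStats(t.astype(np.uint8),connectivity=8)
    for i in range(1,k):
        if st[i,4]<25: continue
        Q=P[lab==i]; r=cv2.minAreaRect((Q[:,:2]*1000).astype(np.float32))
        print(n,i,st[i].tolist(),np.round(Q.mean(0),4),"z",np.round(np.percentile(Q[:,2],[5,50,95]),4),"rect",np.round(np.r_[r[0],r[1],r[2]],1),hsv[lab==i].mean(0).astype(int))
    for nm,cd in (("cheek",(P[...,2]>.083)&(P[...,2]<.093)&(abs(hsv[...,0].astype(int)-20)<9)),):
        Q=P[reg&cd]; print(nm,len(Q)); r=cv2.minAreaRect((Q[:,:2]*1000).astype(np.float32)); print(np.round(np.r_[r[0],r[1],r[2]],1))
    x0,y0,x1,y1=((220,110,420,270) if n=="scene" else (250,130,420,300))
    cv2.imwrite(f"pics/c_{n}.png",cv2.resize(cv2.cvtColor(im[y0:y1,x0:x1],cv2.COLOR_RGB2BGR),None,fx=3.3,fy=3.3,interpolation=cv2.INTER_CUBIC))
```

```text
scene 1 [306, 137, 39, 48, 333] [0.5501 0.1585 0.1576] z [0.1524 0.158  0.1606] rect [553.1 160.7 140.9  12.1  55. ] [ 14  59 247]
scene 2 [287, 146, 39, 50, 336] [0.5104 0.1857 0.1577] z [0.1525 0.1581 0.1609] rect [512.9 187.8 139.8  12.   56. ] [ 24  35 233]
scene 3 [268, 156, 38, 50, 336] [0.4713 0.2127 0.1579] z [0.1528 0.1583 0.1603] rect [474.  215.4 139.7  11.1  55.6] [ 47  40 242]
cheek 331
[531.9 174.6 161.6 199.7  55.8]
side 1 [286, 156, 50, 36, 288] [0.4737 0.21   0.1549] z [0.1518 0.1551 0.157 ] rect [475.2 213.3 141.   12.3  55.6] [ 71  61 214]
side 2 [303, 165, 50, 38, 303] [0.5128 0.1827 0.155 ] z [0.1519 0.1553 0.157 ] rect [515.  187.1 141.9  12.2  55.7] [ 37  54 203]
side 3 [321, 175, 50, 41, 328] [0.5521 0.1547 0.1551] z [0.1519 0.1553 0.1572] rect [554.1 158.6 141.5  12.6  55.5] [ 18  94 235]
side 4 [83, 226, 14, 17, 75] [ 0.1015 -0.0092  0.1562] z [0.1514 0.1557 0.163 ] rect [102.1 -11.    4.1  35.7   0. ] [30 82 78]
cheek 828
[381.9  82.3 586.6 159.8  15.3]
```

View pics/c_scene.png

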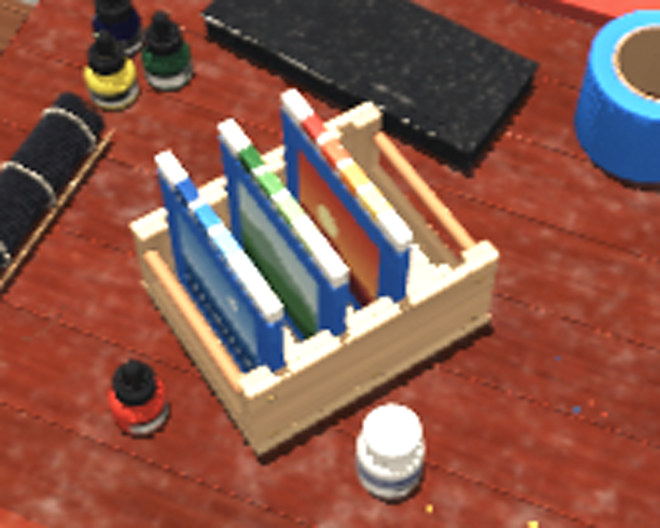

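Call:
{"api": "servo_tool", "payload": {"steps": [{"tx":0.5,"ty":-0.5,"tz":0,"yaw":0,"claw":8.5,"pitch":2}]}}

```text
invalid input at $.steps[0]: expected keys tx, ty, tz, yaw, claw
```

Run:
```python
from h import *
Q=[]
for n in ("scene","side"):
    z=np.load(n+"0.npz"); P=pts(z,z["d"])[z["d"]>0]; Q.append(P)
Q=np.vstack(Q)
print("rows x from -0.4, cols y -1.2..1.2; max z cm")
xs=np.arange(-.4,1.6,.1); ys=np.arange(-1.2,1.2,.1)
print("      ",*["%4d"%round(y*100) for y in ys])
for x in xs:
    r=[]
    for y in ys:
        s=Q[(abs(Q[:,0]-x-.05)<.05)&(abs(Q[:,1]-y-.05)<.05)]
        r.append("%4d"%round(np.percentile(s[:,2],98)*100) if len(s)>5 else "   .")
    print("%5d "%round(x*100),*r)
```

```text
rows x from -0.4, cols y -1.2..1.2; max z cm
       -120 -110 -100  -90  -80  -70  -60  -50  -40  -30  -20  -10    0   10   20   30   40   50   60   70   80   90  100  110
  -40     .    .    .    .    .    .    .    .    .    .    .  -75  -76    .    .    .    .    .    .  -75   -2   18   19    .
  -30     .    .    .    .    .    .    .    .    .    .    .    .    .    .    .    .  -76  -75  -76  -75   -2   18   19   17
  -20     .    .    .    .    .    .    .    .    .    .    0    1   19   32   38  -75  -75  -76  -75  -75   -2   18   19    .
  -10     .    .    .    .    .    .    .    .    .    .    1   22   22   17    .  -75  -75  -75  -75  -75   -2   10   20  -65
    0     .    .    .    .    .    .    .    .    .    .    1   22   22   61    .  -75  -75  -75  -75  -75   -2   17   18   18
   10     .    .    .    .    .    .    .    .    .    .    0   15   12    0    .   47   39   38  -75  -75   -2   -1   18   17
   20     .    .    .    .    .    .    .    .    0    0    0    0    0    0    0    0    0    0  -75  -75   -1   -1   -1   -1
   30     .    .    .    .    .    .   
[... 911 characters left out ...]
   28    3    3   14   14   18    .    .    .    .  -75  -75  -75
  110     .    .    .    .    .    .    .    .   28   29    .   24    1    3    3    3    9    1    .    .    .  -75  -75  -75
  120     .    .    .    .    .    .    .   22   22   18    .   16   12    9    6    3    1   -1    .   -9  -10  -13  -15  -18
  130     .    .    .    .    .    .    .    .    .    .    .    .    .    .    .    .    .    .    .    .    .    .    .    .
  140     .    .    .    .    .    .    .    .    .    .    .    .    .    .    .    .    .    .    .    .    .    .    .    .
  150     .    .    .    .    .    .    .    .    .    .    .    .    .    .    .    .    .    .    .    .    .    .    .    .
```

Call:
{"api": "servo_tool", "payload": {"steps": [{"tx":0,"ty":0,"tz":4,"yaw":0,"claw":8.5},{"tx":0,"ty":0,"tz":4,"yaw":0,"claw":8.5},{"tx":0,"ty":0,"tz":4,"yaw":0,"claw":8.5},{"tx":0,"ty":0,"tz":4,"yaw":0,"claw":8.5},{"tx":1.5,"ty":4,"tz":0,"yaw":0,"claw":8.5},{"tx":1.5,"ty":4,"tz":0,"yaw":0,"claw":8.5},{"tx":1.5,"ty":4,"tz":0,"yaw":0,"claw":8.5},{"tx":1.5,"ty":4,"tz":0,"yaw":0,"claw":8.5},{"tx":1.5,"ty":4,"tz":0,"yaw":0,"claw":8.5},{"tx":1.5,"ty":4,"tz":0,"yaw":0,"claw":8.5},{"tx":1.5,"ty":4,"tz":0,"yaw":0,"claw":8.5}]}}

```text
time_s: 1.25
position: [0.233, 0.729, 0.3539]
tool_rot: [[-0.961, 0.278, 0.016], [0.278, 0.959, 0.053], [-0.001, 0.056, -0.998]]
ft_force: [0.5, -1.3, -0.3]
grip_width: 0.0849
gripper_force: 0.0
```

```bash
cat > o.py <<'E'
from rig import env; import numpy as np
np.set_printoptions(suppress=True,precision=3)
s=env.observe()
for k in s: print(k,np.array2string(np.asarray(s[k]),precision=3).replace("\n",""))
R=s["tool_rot"]; print("tilt",np.degrees(np.arccos(-R[2,2])),"sum",s["q"][1]+s["q"][2]+s["q"][4])
E
python3 o.py
```

```text
time_s 1.25
q [ 63.28   46.391  12.761   0.591 117.707 -10.285]
qvel [ -0.309  12.573  -0.323   1.773 -23.942   0.441]
joint_efforts [ -0.069 -66.166 -23.704  -0.021   0.392  -0.008]
position [0.233 0.729 0.354]
tool_rot [[-0.961  0.278  0.016] [ 0.278  0.959  0.053] [-0.001  0.056 -0.998]]
ft_force [ 0.536 -1.297 -0.325]
wrist_torque [-0.04   0.033  0.074]
gripper_force 0.
grip_width 0.085
tilt 3.1832788409069686 sum 176.85865316930955
```

Call:
{"api": "servo_tool", "payload": {"steps": [{"tx":1.5,"ty":4,"tz":0,"yaw":0,"claw":8.5},{"tx":1.5,"ty":4,"tz":0,"yaw":0,"claw":8.5},{"tx":1.5,"ty":4,"tz":0,"yaw":0,"claw":8.5},{"tx":1.5,"ty":4,"tz":0,"yaw":0,"claw":8.5},{"tx":1.5,"ty":4,"tz":0,"yaw":0,"claw":8.5}]}}

```text
time_s: 1.75
position: [0.2626, 0.7905, 0.2769]
tool_rot: [[-0.96, 0.274, 0.048], [0.278, 0.949, 0.15], [-0.005, 0.157, -0.988]]
ft_force: [-0.0, 0.5, -0.4]
grip_width: 0.0851
gripper_force: 0.0
```

```bash
python3 o.py
```

```text
time_s 1.75
q [ 63.106  52.343  12.768   1.473 105.951 -10.23 ]
qvel [ -0.348  11.089  -0.047   1.798 -23.201  -0.046]
joint_efforts [  0.07  -72.656 -25.19    0.024   0.096   0.004]
position [0.263 0.791 0.277]
tool_rot [[-0.96   0.274  0.048] [ 0.278  0.949  0.15 ] [-0.005  0.157 -0.988]]
ft_force [-0.009  0.463 -0.403]
wrist_torque [-0.058  0.038 -0.003]
gripper_force 0.
grip_width 0.085
tilt 9.043984112319858 sum 171.0617108228211
```

Call:
{"api": "servo_tool", "payload": {"steps": [{"tx":1,"ty":2.5,"tz":4,"yaw":0,"claw":8.5},{"tx":1,"ty":2.5,"tz":4,"yaw":0,"claw":8.5},{"tx":1,"ty":2.5,"tz":4,"yaw":0,"claw":8.5},{"tx":1,"ty":2.5,"tz":4,"yaw":0,"claw":8.5}]}}

```text
time_s: 2.15
position: [0.2602, 0.7656, 0.3692]
tool_rot: [[-0.96, 0.268, 0.081], [0.279, 0.929, 0.243], [-0.01, 0.256, -0.967]]
ft_force: [1.2, 0.7, -0.5]
grip_width: 0.0848
gripper_force: 0.0
```

```bash
python3 o.py
```

```text
time_s 2.15
q [ 62.145  45.833  12.678   2.54  106.825 -10.663]
qvel [ -2.426 -13.625   0.026   2.812   0.256  -0.973]
joint_efforts [  0.306 -64.351 -25.866   0.037  -0.699   0.02 ]
position [0.26  0.766 0.369]
tool_rot [[-0.96   0.268  0.081] [ 0.279  0.929  0.243] [-0.01   0.256 -0.967]]
ft_force [ 1.177  0.695 -0.485]
wrist_torque [-0.1    0.024  0.02 ]
gripper_force 0.
grip_width 0.085
tilt 14.844530646843701 sum 165.33583675129012
```

Call:
{"api": "servo_tool", "payload": {"steps": [{"tx":-1.5,"ty":-4,"tz":0,"yaw":0,"claw":8.5},{"tx":-1.5,"ty":-4,"tz":0,"yaw":0,"claw":8.5},{"tx":-1.5,"ty":-4,"tz":0,"yaw":0,"claw":8.5}]}}

```text
time_s: 2.45
position: [0.2179, 0.6523, 0.3676]
tool_rot: [[-0.96, 0.268, 0.08], [0.279, 0.929, 0.242], [-0.01, 0.255, -0.967]]
ft_force: [0.2, 0.9, 1.3]
grip_width: 0.0843
gripper_force: 0.0
```

```bash
python3 o.py
```

```text
time_s 2.45
q [ 60.712  27.773  46.986   2.777  90.727 -12.748]
qvel [ -5.77  -54.725  93.942   1.211 -39.656  -7.199]
joint_efforts [  1.664 -45.648 -28.247   0.12    0.186   0.173]
position [0.218 0.652 0.368]
tool_rot [[-0.96   0.268  0.08 ] [ 0.279  0.929  0.242] [-0.01   0.255 -0.967]]
ft_force [0.247 0.864 1.35 ]
wrist_torque [-0.103  0.037 -0.023]
gripper_force 0.
grip_width 0.084
tilt 14.771148299500014 sum 165.48567545181731
```

```bash
cat > kin.py <<'E'
import numpy as np
from scipy.optimize import least_squares
D=[([61.519,21.832,74.371,0,83.859],(.15285,.52813,.24988)),([63.28,46.391,12.761,.591,117.707],(.233,.729,.3539)),([63.106,52.343,12.768,1.473,105.951],(.2626,.7905,.2769)),([62.145,45.833,12.678,2.54,106.825],(.2602,.7656,.3692)),([60.712,27.773,46.986,2.777,90.727],(.2179,.6523,.3676))]
def f(p,q):
    a,b,c=np.radians([q[1],q[1]+q[2],q[1]+q[2]+q[4]]); r0,z0,L1,L2,ph,Lt=p
    return np.array([r0+L1*np.sin(a)+L2*np.sin(b+ph)+Lt*np.sin(c), z0+L1*np.cos(a)+L2*np.cos(b+ph)+Lt*np.cos(c)])
def rl(q,x):
    t=np.radians(q[0]); return np.array([x[0]*np.cos(t)+x[1]*np.sin(t), x[2]]), -x[0]*np.sin(t)+x[1]*np.cos(t)
s=least_squares(lambda p:np.r_[np.concatenate([f(p,q)-rl(q,x)[0] for q,x in D]),1e-3*(p[[0,4]])],[0,.2,.35,.35,0,.2])
if __name__=="__main__":
    print(np.round(s.x,4),np.abs(s.fun).max(),[round(rl(q,x)[1],4) for q,x in D])
    # folded: j3=142, tool down -> r,z as q2 varies
    for q2 in range(-50,40,10): print(q2,np.round(f(s.x,[0,q2,142,0,180-142-q2]),3), 180-142-q2)
E
python3 kin.py
```

```text
[-0.0009  0.1291  0.5379  0.366   0.2838  0.2386] 0.00028376939734230496 [np.float64(0.1175), np.float64(0.1197), np.float64(0.1234), np.float64(0.1277), np.float64(0.1291)]
-50 [-0.065  0.122] 88
-40 [-0.024  0.129] 78
-30 [0.018 0.13 ] 68
-20 [0.059 0.123] 58
-10 [0.098 0.109] 48
0 [0.135 0.088] 38
10 [0.167 0.062] 28
20 [0.194 0.03 ] 18
30 [ 0.215 -0.006] 8
```

Call:
{"api": "servo_tool", "payload": {"steps": [{"tx":0,"ty":0,"tz":0,"yaw":-8.5,"claw":8.5},{"tx":0,"ty":0,"tz":0,"yaw":-8.5,"claw":8.5},{"tx":0,"ty":0,"tz":0,"yaw":-8.5,"claw":8.5},{"tx":0,"ty":0,"tz":0,"yaw":-8.5,"claw":8.5},{"tx":0,"ty":0,"tz":0,"yaw":-8.5,"claw":8.5},{"tx":0,"ty":0,"tz":0,"yaw":-8.5,"claw":8.5},{"tx":0,"ty":0,"tz":0,"yaw":-8.5,"claw":8.5},{"tx":0,"ty":0,"tz":0,"yaw":-8.5,"claw":8.5},{"tx":0,"ty":0,"tz":0,"yaw":-8.5,"claw":8.5},{"tx":0,"ty":0,"tz":0,"yaw":-8.5,"claw":8.5},{"tx":0,"ty":0,"tz":0,"yaw":-8.5,"claw":8.5},{"tx":0,"ty":0,"tz":0,"yaw":-8.5,"claw":8.5},{"tx":0,"ty":0,"tz":0,"yaw":-8.5,"claw":8.5},{"tx":0,"ty":0,"tz":0,"yaw":-8.5,"claw":8.5},{"tx":0,"ty":0,"tz":0,"yaw":-8.5,"claw":8.5},{"tx":0,"ty":0,"tz":0,"yaw":-8.5,"claw":8.5},{"tx":0,"ty":0,"tz":0,"yaw":-8.5,"claw":8.5},{"tx":0,"ty":0,"tz":0,"yaw":-8.5,"claw":8.5}]}}

```text
time_s: 4.25
position: [0.2185, 0.6541, 0.3676]
tool_rot: [[0.983, 0.177, 0.039], [0.181, -0.953, -0.244], [-0.006, 0.247, -0.969]]
ft_force: [-0.6, -0.2, 0.2]
grip_width: 0.0852
gripper_force: 0.0
```

```bash
python3 o.py
```

```text
time_s 4.25
q [ 64.519  44.703  15.191 -10.76  131.457 137.692]
qvel [ -5.617   8.264 -17.078  17.213  22.363  86.059]
joint_efforts [  0.66  -65.765 -23.055  -0.801   0.072  -2.05 ]
position [0.219 0.654 0.368]
tool_rot [[ 0.983  0.177  0.039] [ 0.181 -0.953 -0.244] [-0.006  0.247 -0.969]]
ft_force [-0.56  -0.173  0.202]
wrist_torque [0.108 0.065 0.049]
gripper_force 0.
grip_width 0.085
tilt 14.294648031172375 sum 191.35164015826592
```

Call:
{"api": "servo_tool", "payload": {"steps": [{"tx":0,"ty":0,"tz":0,"yaw":-8.5,"claw":8.5},{"tx":0,"ty":0,"tz":0,"yaw":-8.5,"claw":8.5},{"tx":0,"ty":0,"tz":0,"yaw":-4,"claw":8.5},{"tx":1.3,"ty":4,"tz":1.5,"yaw":0,"claw":8.5},{"tx":1.3,"ty":4,"tz":1.5,"yaw":0,"claw":8.5},{"tx":1.3,"ty":4,"tz":1.5,"yaw":0,"claw":8.5},{"tx":1.3,"ty":4,"tz":1.5,"yaw":0,"claw":8.5},{"tx":1.3,"ty":4,"tz":1.5,"yaw":0,"claw":8.5},{"tx":1.3,"ty":4,"tz":1.5,"yaw":0,"claw":8.5}]}}

```text
time_s: 5.15
position: [0.2329, 0.6977, 0.3317]
tool_rot: [[0.985, -0.173, -0.013], [-0.173, -0.976, -0.132], [0.01, 0.132, -0.991]]
ft_force: [-0.1, 0.0, -0.3]
grip_width: 0.0851
gripper_force: 0.0
```

```bash
python3 o.py
```

```text
time_s 5.15
q [ 63.248  48.231  12.73   -3.381 126.089 161.44 ]
qvel [  0.29    3.094  -0.003   2.656 -14.862   2.246]
joint_efforts [  0.007 -68.057 -24.114  -0.181   0.698  -0.052]
position [0.233 0.698 0.332]
tool_rot [[ 0.985 -0.173 -0.013] [-0.173 -0.976 -0.132] [ 0.01   0.132 -0.991]]
ft_force [-0.06   0.022 -0.313]
wrist_torque [0.092 0.014 0.034]
gripper_force 0.
grip_width 0.085
tilt 7.602299132954369 sum 187.04984783192037
```

Call:
{"api": "servo_tool", "payload": {"steps": [{"tx":1.3,"ty":4,"tz":1.5,"yaw":0.3,"claw":8.5},{"tx":1.3,"ty":4,"tz":1.5,"yaw":0.3,"claw":8.5},{"tx":1.3,"ty":4,"tz":1.5,"yaw":0.3,"claw":8.5},{"tx":1.3,"ty":4,"tz":1.5,"yaw":0.3,"claw":8.5},{"tx":1.3,"ty":4,"tz":1.5,"yaw":0.3,"claw":8.5}]}}

```text
time_s: 5.65
position: [0.2447, 0.7327, 0.3111]
tool_rot: [[0.989, -0.147, 0.025], [-0.146, -0.989, -0.027], [0.029, 0.023, -0.999]]
ft_force: [0.3, -0.3, 0.3]
grip_width: 0.0848
gripper_force: 0.0
```

```bash
python3 o.py
```

```text
time_s 5.65
q [ 63.409  49.634  12.737  -2.275 118.36  160.754]
qvel [  0.14    2.587  -0.025   2.242 -15.563  -1.524]
joint_efforts [ -0.013 -69.299 -24.535  -0.14    0.399   0.037]
position [0.245 0.733 0.311]
tool_rot [[ 0.989 -0.147  0.025] [-0.146 -0.989 -0.027] [ 0.029  0.023 -0.999]]
ft_force [ 0.281 -0.331  0.259]
wrist_torque [-0.022 -0.026 -0.067]
gripper_force 0.
grip_width 0.085
tilt 2.1378570666666574 sum 180.73059323931233
```

Call:
{"api": "servo_tool", "payload": {"steps": [{"tx":1.3,"ty":4,"tz":1.5,"yaw":0,"claw":8.5},{"tx":0,"ty":0,"tz":1,"yaw":8.5,"claw":8.5},{"tx":0,"ty":0,"tz":1,"yaw":8.5,"claw":8.5},{"tx":0,"ty":0,"tz":1,"yaw":8.5,"claw":8.5},{"tx":0,"ty":0,"tz":1,"yaw":8.5,"claw":8.5},{"tx":0,"ty":0,"tz":0,"yaw":8.5,"claw":8.5},{"tx":0,"ty":0,"tz":0,"yaw":8.5,"claw":8.5},{"tx":0,"ty":0,"tz":0,"yaw":8.5,"claw":8.5},{"tx":0,"ty":0,"tz":0,"yaw":8.5,"claw":8.5},{"tx":0,"ty":0,"tz":0,"yaw":8.5,"claw":8.5},{"tx":0,"ty":0,"tz":0,"yaw":8.5,"claw":8.5},{"tx":0,"ty":0,"tz":0,"yaw":8.5,"claw":8.5},{"tx":0,"ty":0,"tz":0,"yaw":8.5,"claw":8.5},{"tx":0,"ty":0,"tz":0,"yaw":8.5,"claw":8.5},{"tx":0,"ty":0,"tz":0,"yaw":8.5,"claw":8.5},{"tx":0,"ty":0,"tz":0,"yaw":8.5,"claw":8.5},{"tx":0,"ty":0,"tz":0,"yaw":8.5,"claw":8.5}]}}

```text
time_s: 7.35
position: [0.2425, 0.7258, 0.3396]
tool_rot: [[-0.614, 0.789, -0.026], [0.788, 0.615, 0.029], [0.039, -0.002, -0.999]]
ft_force: [0.6, 0.1, -0.0]
grip_width: 0.0853
gripper_force: 0.0
```

Call:
{"api": "servo_tool", "payload": {"steps": [{"tx":0,"ty":0,"tz":0,"yaw":8.5,"claw":8.5},{"tx":0,"ty":0,"tz":0,"yaw":8.5,"claw":8.5},{"tx":0,"ty":0,"tz":0,"yaw":8.5,"claw":8.5},{"tx":0,"ty":0,"tz":0,"yaw":8.5,"claw":8.5},{"tx":0,"ty":0,"tz":0,"yaw":8.5,"claw":8.5},{"tx":0,"ty":0,"tz":0,"yaw":8.5,"claw":8.5},{"tx":0,"ty":0,"tz":0,"yaw":8.5,"claw":8.5},{"tx":0,"ty":0,"tz":0,"yaw":8.5,"claw":8.5},{"tx":0,"ty":0,"tz":0,"yaw":8.5,"claw":8.5},{"tx":0,"ty":0,"tz":0,"yaw":8.5,"claw":8.5},{"tx":0,"ty":0,"tz":0,"yaw":8.5,"claw":8.5},{"tx":0,"ty":0,"tz":0,"yaw":8.5,"claw":8.5},{"tx":0,"ty":0,"tz":0,"yaw":8.5,"claw":8.5},{"tx":0,"ty":0,"tz":0,"yaw":8.5,"claw":8.5}]}}

```text
time_s: 8.75
position: [0.2393, 0.7167, 0.3339]
tool_rot: [[-0.392, -0.92, -0.016], [-0.919, 0.392, -0.032], [0.035, 0.002, -0.999]]
ft_force: [-0.4, 0.7, -0.5]
grip_width: 0.0849
gripper_force: 0.0
```

```bash
python3 o.py
```

```text
time_s 8.75
q [ 62.6    47.914  12.735  -0.05  121.383 -94.354]
qvel [  0.92    0.032   0.143  -3.6     0.043 -85.18 ]
joint_efforts [ -0.115 -67.64  -24.314   0.082   0.108   1.988]
position [0.239 0.717 0.334]
tool_rot [[-0.392 -0.92  -0.016] [-0.919  0.392 -0.032] [ 0.035  0.002 -0.999]]
ft_force [-0.401  0.669 -0.526]
wrist_torque [ 0.005  0.004 -0.001]
gripper_force 0.
grip_width 0.085
tilt 2.0326339884746 sum 182.03217131079396
```

Call:
{"api": "servo_tool", "payload": {"steps": [{"tx":1.3,"ty":4,"tz":1.5,"yaw":0,"claw":8.5},{"tx":1.1,"ty":3.3,"tz":1.2,"yaw":0,"claw":6},{"tx":0,"ty":0,"tz":0,"yaw":0,"claw":3.8},{"tx":0,"ty":0,"tz":0,"yaw":0,"claw":3.8}]}}

```text
time_s: 9.15
position: [0.2435, 0.7304, 0.3252]
tool_rot: [[-0.399, -0.917, -0.003], [-0.917, 0.399, 0.006], [-0.004, 0.006, -1.0]]
ft_force: [-0.4, -0.2, -0.6]
grip_width: 0.0435
gripper_force: 0.0
```

Call:
{"api": "servo_tool", "payload": {"steps": [{"tx":2.2,"ty":-4,"tz":0,"yaw":-1,"claw":3.8},{"tx":2.2,"ty":-4,"tz":0,"yaw":-1,"claw":3.8},{"tx":2.2,"ty":-4,"tz":0,"yaw":-1,"claw":3.8},{"tx":2.2,"ty":-4,"tz":0,"yaw":-1,"claw":3.8},{"tx":2.2,"ty":-4,"tz":0,"yaw":-1,"claw":3.8},{"tx":2.2,"ty":-4,"tz":0,"yaw":-1,"claw":3.8},{"tx":2.2,"ty":-4,"tz":0,"yaw":-1,"claw":3.8},{"tx":2.2,"ty":-4,"tz":0,"yaw":-1,"claw":3.8},{"tx":2.2,"ty":-4,"tz":0,"yaw":-1,"claw":3.8},{"tx":2.2,"ty":-4,"tz":0,"yaw":-1,"claw":3.8},{"tx":2.2,"ty":-4,"tz":0,"yaw":-1,"claw":3.8},{"tx":2.2,"ty":-4,"tz":0,"yaw":-0.5,"claw":3.8},{"tx":2.2,"ty":-4,"tz":0,"yaw":0,"claw":3.8},{"tx":0,"ty":0,"tz":0,"yaw":0,"claw":3.8},{"tx":0,"ty":0,"tz":0,"yaw":0,"claw":3.8}]}}

```text
time_s: 10.65
position: [0.5297, 0.2096, 0.3258]
tool_rot: [[-0.575, -0.818, -0.002], [-0.818, 0.575, 0.007], [-0.005, 0.006, -1.0]]
ft_force: [-0.6, 0.7, -0.2]
grip_width: 0.0383
gripper_force: 0.0
```

```bash
python3 o.py
```

```text
time_s 10.65
q [   9.505   21.563   62.363    0.432   96.097 -135.365]
qvel [ 2.567 -0.439  0.277  0.195  0.025 -0.015]
joint_efforts [ -2.166 -45.384 -24.703  -0.096  -0.038  -0.074]
position [0.53  0.21  0.326]
tool_rot [[-0.575 -0.818 -0.002] [-0.818  0.575  0.007] [-0.005  0.006 -1.   ]]
ft_force [-0.642  0.662 -0.197]
wrist_torque [0.025 0.016 0.009]
gripper_force 0.
grip_width 0.038
tilt 0.42976883842162095 sum 180.02237389976875
```

Call:
{"api": "servo_tool", "payload": {"steps": [{"tx":1.2,"ty":-2.5,"tz":-2,"yaw":0.5,"claw":3.8},{"tx":1.2,"ty":-2.5,"tz":-2,"yaw":0,"claw":3.8},{"tx":0,"ty":0,"tz":0,"yaw":0,"claw":3.8},{"tx":0,"ty":0,"tz":0,"yaw":0,"claw":3.8},{"tx":0,"ty":0,"tz":0,"yaw":0,"claw":3.8}]}}

```text
time_s: 11.15
position: [0.5531, 0.1617, 0.2868]
tool_rot: [[-0.564, -0.826, -0.0], [-0.826, 0.564, 0.007], [-0.006, 0.004, -1.0]]
ft_force: [0.9, 0.4, 0.7]
grip_width: 0.0381
gripper_force: 0.0
```

Run:
```python
from h import *
s=env.observe(); print(s["position"],s["qvel"].round(2),s["grip_width"]); R=s["tool_rot"]; print(np.degrees(np.arctan2(R[1,1],R[0,1])))
m,im,d=cam("wrist"); P=pts(m,d); t=((d>0)&(P[...,2]>.15)&(P[...,2]<.168)&(abs(P[...,0]-.51)<.15)&(abs(P[...,1]-.19)<.15)).astype(np.uint8)
k,lab,st,c=cv2.connectedComponentsWithStats(t)
for i in range(1,k):
    if st[i,4]<200: continue
    Q=P[lab==i]; r=cv2.minAreaRect((Q[:,:2]*1000).astype(np.float32)); print(st[i],np.percentile(Q[:,2],[5,50,95]).round(4),np.round(np.r_[r[0],r[1],r[2]],1), im[lab==i].mean(0).astype(int))
cv2.imwrite("pics/w1.png",cv2.cvtColor(im,cv2.COLOR_RGB2BGR))
```

```text
[0.55308999 0.16174107 0.28675109] [ 0.02 -0.21  0.05 -0.17 -0.09 -0.28] 0.03809242918627516
145.66041002182993
[ 307  108   13  161 1982] [0.1561 0.1573 0.1584] [552.6 160.2 139.9  10.3  55.2] [230 189 135]
[ 361  109   21  147 1911] [0.1533 0.1573 0.1584] [509.2 181.8 125.3  10.9  55.5] [180 188 144]
[ 411  109   32  161 2383] [0.1522 0.1572 0.1584] [474.3 214.8 140.3  11.4  55.5] [186 204 213]
```

View pics/w1.png

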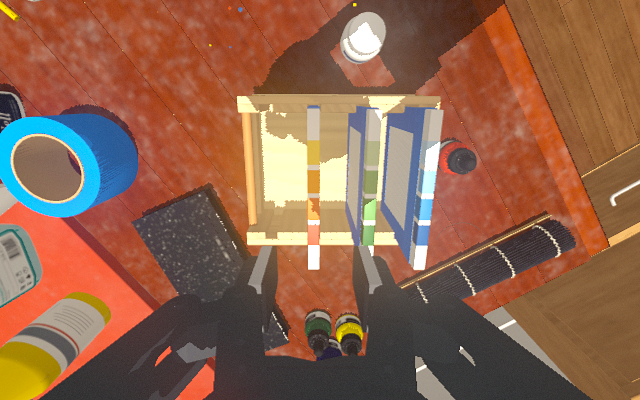

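Call:
{"api": "servo_tool", "payload": {"steps": [{"tx":0,"ty":-0.16,"tz":-2.5,"yaw":-0.3,"claw":3.8},{"tx":0,"ty":0,"tz":-2.5,"yaw":0,"claw":3.8},{"tx":0,"ty":0,"tz":-2.5,"yaw":0,"claw":3.8},{"tx":0,"ty":0,"tz":-2,"yaw":0,"claw":3.8},{"tx":0,"ty":0,"tz":-1.5,"yaw":0,"claw":3.8},{"tx":0,"ty":0,"tz":-1.5,"yaw":0,"claw":3.8},{"tx":0,"ty":0,"tz":-1,"yaw":0,"claw":3.8},{"tx":0,"ty":0,"tz":-0.5,"yaw":0,"claw":3.8},{"tx":0,"ty":0,"tz":0,"yaw":0,"claw":3.8},{"tx":0,"ty":0,"tz":0,"yaw":0,"claw":3.8},{"tx":0,"ty":0,"tz":0,"yaw":0,"claw":3.8}]}}

```text
time_s: 12.3
position: [0.5537, 0.1588, 0.1464]
tool_rot: [[-0.57, -0.822, -0.0], [-0.822, 0.57, 0.007], [-0.006, 0.004, -1.0]]
ft_force: [0.9, 0.7, -0.2]
grip_width: 0.0384
gripper_force: 0.0
```

Call:
{"api": "servo_tool", "payload": {"steps": [{"tx":-0.09,"ty":0.06,"tz":0,"yaw":0,"claw":3},{"tx":0,"ty":0,"tz":0,"yaw":0,"claw":2},{"tx":0,"ty":0,"tz":0,"yaw":0,"claw":1.4},{"tx":0,"ty":0,"tz":0,"yaw":0,"claw":1.2},{"tx":0,"ty":0,"tz":0,"yaw":0,"claw":0.8},{"tx":0,"ty":0,"tz":0,"yaw":0,"claw":0.5},{"tx":0,"ty":0,"tz":0,"yaw":0,"claw":0.5},{"tx":0,"ty":0,"tz":0,"yaw":0,"claw":0.5}], "newtons": 22}}

```text
time_s: 13.1
position: [0.5526, 0.1593, 0.1457]
tool_rot: [[-0.57, -0.822, -0.002], [-0.822, 0.57, 0.007], [-0.005, 0.005, -1.0]]
ft_force: [0.1, -0.2, 0.4]
grip_width: 0.0095
gripper_force: 22.1
```

```bash
python3 o.py
```

```text
time_s 13.1
q [   4.122   29.632   79.585    0.428   70.841 -141.29 ]
qvel [ 0.087 -0.016 -0.085 -0.056 -0.011  0.041]
joint_efforts [ -0.006 -48.436 -19.795   0.034   0.097   0.   ]
position [0.553 0.159 0.146]
tool_rot [[-0.57  -0.822 -0.002] [-0.822  0.57   0.007] [-0.005  0.005 -1.   ]]
ft_force [ 0.058 -0.209  0.422]
wrist_torque [-0.053 -0.126  0.062]
gripper_force 22.109
grip_width 0.009
tilt 0.4080729441924089 sum 180.05757733126407
```

Call:
{"api": "servo_tool", "payload": {"steps": [{"tx":0,"ty":0,"tz":0.4,"yaw":0,"claw":0.5},{"tx":0,"ty":0,"tz":0.6,"yaw":0,"claw":0.5},{"tx":0,"ty":0,"tz":0.8,"yaw":0,"claw":0.5},{"tx":0,"ty":0,"tz":0.8,"yaw":0,"claw":0.5},{"tx":0,"ty":0,"tz":0.8,"yaw":0,"claw":0.5}]}}

```text
time_s: 13.6
position: [0.5526, 0.1593, 0.1806]
tool_rot: [[-0.57, -0.822, -0.001], [-0.822, 0.57, 0.007], [-0.005, 0.005, -1.0]]
ft_force: [-0.7, -0.1, -0.1]
grip_width: 0.0097
gripper_force: 21.8
```

Rising freely, no jamming.

Call:
{"api": "servo_tool", "payload": {"steps": [{"tx":0,"ty":0,"tz":1.2,"yaw":0,"claw":0.5},{"tx":0,"ty":0,"tz":1.2,"yaw":0,"claw":0.5},{"tx":0,"ty":0,"tz":1.2,"yaw":0,"claw":0.5},{"tx":0,"ty":0,"tz":1.2,"yaw":0,"claw":0.5},{"tx":0,"ty":0,"tz":1.2,"yaw":0,"claw":0.5},{"tx":0,"ty":0,"tz":1.5,"yaw":0,"claw":0.5},{"tx":0,"ty":0,"tz":1.5,"yaw":0,"claw":0.5},{"tx":0,"ty":0,"tz":1.5,"yaw":0,"claw":0.5},{"tx":0,"ty":0,"tz":1.5,"yaw":0,"claw":0.5},{"tx":0,"ty":0,"tz":1.5,"yaw":0,"claw":0.5},{"tx":0,"ty":0,"tz":1.5,"yaw":0,"claw":0.5},{"tx":0,"ty":0,"tz":1.5,"yaw":0,"claw":0.5},{"tx":0,"ty":0,"tz":1.5,"yaw":0,"claw":0.5},{"tx":0,"ty":0,"tz":1.5,"yaw":0,"claw":0.5},{"tx":0,"ty":0,"tz":1.5,"yaw":0,"claw":0.5},{"tx":0,"ty":0,"tz":1,"yaw":0,"claw":0.5},{"tx":0,"ty":0,"tz":0,"yaw":0,"claw":0.5}]}}

```text
time_s: 15.3
position: [0.5526, 0.1593, 0.4011]
tool_rot: [[-0.57, -0.822, 0.001], [-0.822, 0.57, 0.007], [-0.006, 0.003, -1.0]]
ft_force: [-0.0, 0.6, -0.0]
grip_width: 0.0098
gripper_force: 21.9
```

```bash
python3 - <<'E'
from h import *
m,im,d=cam("side"); 
m2,im2,d2=cam("scene")
cv2.imwrite("pics/s2.png",cv2.cvtColor(np.hstack([im[20:330,180:500],im2[60:370,180:500]]),cv2.COLOR_RGB2BGR))
E
python3 o.py
```

```text
time_s 15.4
q [   4.121   21.568   50.801    0.422  107.752 -141.022]
qvel [ 0.011  0.442  0.959  0.043 -0.197  0.076]
joint_efforts [  0.066 -47.916 -25.955   0.022   0.056   0.   ]
position [0.552 0.159 0.399]
tool_rot [[-0.57  -0.822 -0.003] [-0.822  0.57   0.007] [-0.004  0.006 -1.   ]]
ft_force [-0.26  -0.893 -0.87 ]
wrist_torque [ 0.016 -0.047  0.056]
gripper_force 21.859
grip_width 0.01
tilt 0.42003104846350214 sum 180.1206345355046
```

View pics/s2.png

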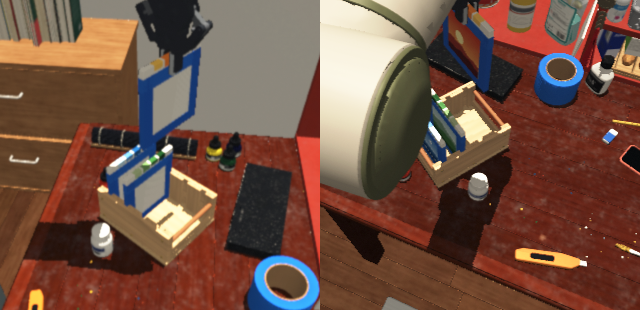

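Call:
{"api": "servo_tool", "payload": {"steps": [{"tx":-0.5,"ty":1.5,"tz":0.4,"yaw":-3,"claw":0.5},{"tx":-1,"ty":2.5,"tz":0.4,"yaw":-5,"claw":0.5},{"tx":-1.3,"ty":3.3,"tz":0.4,"yaw":-6,"claw":0.5},{"tx":-1.3,"ty":3.3,"tz":0.4,"yaw":-6,"claw":0.5},{"tx":-1.3,"ty":3.3,"tz":0.4,"yaw":-6,"claw":0.5},{"tx":-1.3,"ty":3.3,"tz":0.4,"yaw":-6,"claw":0.5},{"tx":-1.3,"ty":3.3,"tz":0.4,"yaw":-6,"claw":0.5},{"tx":-1.3,"ty":3.3,"tz":0.4,"yaw":-6,"claw":0.5},{"tx":-1.3,"ty":3.3,"tz":0.4,"yaw":-6,"claw":0.5},{"tx":-1.3,"ty":3.3,"tz":0.4,"yaw":-6,"claw":0.5},{"tx":-1.3,"ty":3.3,"tz":0.4,"yaw":-6,"claw":0.5},{"tx":-1.3,"ty":3.3,"tz":0.4,"yaw":-6,"claw":0.5},{"tx":-1.3,"ty":3.3,"tz":0,"yaw":-6,"claw":0.5},{"tx":-1.3,"ty":3.3,"tz":0,"yaw":-5,"claw":0.5},{"tx":-1.3,"ty":3.3,"tz":0,"yaw":-3,"claw":0.5},{"tx":-1.3,"ty":3.3,"tz":0,"yaw":-1,"claw":0.5},{"tx":-0.6,"ty":1.5,"tz":0,"yaw":-0.3,"claw":0.5},{"tx":0,"ty":0,"tz":0,"yaw":0,"claw":0.5}]}}

```text
time_s: 17.2
position: [0.3274, 0.6402, 0.4137]
tool_rot: [[-0.884, 0.467, 0.02], [0.468, 0.883, 0.025], [-0.006, 0.031, -0.999]]
ft_force: [0.2, 0.1, -0.5]
grip_width: 0.0099
gripper_force: 23.0
```

```bash
python3 o.py
```

```text
time_s 17.2
q [ 53.533  41.6    12.819  -0.086 123.747  -8.63 ]
qvel [-2.6   -1.344 -1.067 -0.591  0.837 -1.371]
joint_efforts [  1.937 -62.587 -23.85    0.106  -0.232   0.282]
position [0.327 0.64  0.414]
tool_rot [[-0.884  0.467  0.02 ] [ 0.468  0.883  0.025] [-0.006  0.031 -0.999]]
ft_force [ 0.19   0.136 -0.528]
wrist_torque [-0.057 -0.012 -0.004]
gripper_force 22.976
grip_width 0.01
tilt 1.8351378132743543 sum 178.16622916149717
```

Call:
{"api": "servo_tool", "payload": {"steps": [{"tx":1.8,"ty":3.5,"tz":2.5,"yaw":0,"claw":0.5},{"tx":1.8,"ty":3.5,"tz":2.5,"yaw":0,"claw":0.5},{"tx":1.8,"ty":3.5,"tz":2.5,"yaw":0,"claw":0.5},{"tx":1.8,"ty":3.5,"tz":2.5,"yaw":0,"claw":0.5},{"tx":1.8,"ty":3.5,"tz":2.5,"yaw":0,"claw":0.5},{"tx":1.8,"ty":3.5,"tz":2.5,"yaw":0,"claw":0.5},{"tx":1.8,"ty":3.5,"tz":2.5,"yaw":0,"claw":0.5},{"tx":1.8,"ty":3.5,"tz":2.5,"yaw":0,"claw":0.5},{"tx":1.8,"ty":3.5,"tz":2.5,"yaw":0,"claw":0.5},{"tx":1.8,"ty":3.5,"tz":2.5,"yaw":0,"claw":0.5}]}}

```text
time_s: 18.2
position: [0.3568, 0.6929, 0.4207]
tool_rot: [[-0.883, 0.45, 0.133], [0.469, 0.849, 0.243], [-0.004, 0.277, -0.961]]
ft_force: [-0.0, -0.3, -0.4]
grip_width: 0.0096
gripper_force: 23.0
```

```bash
python3 o.py
```

```text
time_s 18.2
q [ 53.411  41.819  12.737   2.307 109.506  -7.543]
qvel [  0.152   0.624  -0.021   2.189 -15.005   0.789]
joint_efforts [ -0.01  -63.874 -24.692   0.043  -0.483  -0.017]
position [0.357 0.693 0.421]
tool_rot [[-0.883  0.45   0.133] [ 0.469  0.849  0.243] [-0.004  0.277 -0.961]]
ft_force [-0.023 -0.312 -0.424]
wrist_torque [-0.08   0.044 -0.021]
gripper_force 22.985
grip_width 0.01
tilt 16.067626054314506 sum 164.06173401556336
```

Call:
{"api": "servo_tool", "payload": {"steps": [{"tx":1.8,"ty":3.5,"tz":2.5,"yaw":0,"claw":0.5},{"tx":1.8,"ty":3.5,"tz":2.5,"yaw":0,"claw":0.5},{"tx":1.8,"ty":3.5,"tz":2.5,"yaw":0,"claw":0.5},{"tx":1.8,"ty":3.5,"tz":2.5,"yaw":0,"claw":0.5},{"tx":1.8,"ty":3.5,"tz":2.5,"yaw":0,"claw":0.5},{"tx":1.8,"ty":3.5,"tz":2.5,"yaw":0,"claw":0.5},{"tx":1.8,"ty":3.5,"tz":2.5,"yaw":0,"claw":0.5},{"tx":1.8,"ty":3.5,"tz":2.5,"yaw":0,"claw":0.5},{"tx":1.8,"ty":3.5,"tz":2.5,"yaw":0,"claw":0.5},{"tx":1.8,"ty":3.5,"tz":2.5,"yaw":0,"claw":0.5},{"tx":1.8,"ty":3.5,"tz":2.5,"yaw":0,"claw":0.5},{"tx":1.8,"ty":3.5,"tz":2.5,"yaw":0,"claw":0.5},{"tx":1.8,"ty":3.5,"tz":2.5,"yaw":0,"claw":0.5},{"tx":1.8,"ty":3.5,"tz":2.5,"yaw":0,"claw":0.5},{"tx":1.8,"ty":3.5,"tz":2.5,"yaw":0,"claw":0.5},{"tx":1.8,"ty":3.5,"tz":2.5,"yaw":0,"claw":0.5}]}}

```text
time_s: 19.8
position: [0.4044, 0.7839, 0.4472]
tool_rot: [[-0.884, 0.357, 0.302], [0.468, 0.675, 0.571], [0.0, 0.646, -0.763]]
ft_force: [0.2, 0.2, -0.2]
grip_width: 0.0095
gripper_force: 23.0
```

```bash
python3 o.py
```

```text
time_s 19.8
q [53.544 43.485 12.738  5.577 83.88  -7.143]
qvel [  0.124   1.362   0.12    1.902 -16.471  -0.222]
joint_efforts [ -0.016 -66.562 -26.028   0.197  -1.562   0.006]
position [0.404 0.784 0.447]
tool_rot [[-0.884  0.357  0.302] [ 0.468  0.675  0.571] [ 0.     0.646 -0.763]]
ft_force [ 0.239  0.236 -0.214]
wrist_torque [-0.341  0.198 -0.028]
gripper_force 23.
grip_width 0.009
tilt 40.24625492751793 sum 140.10188628520658
```

Call:
{"api": "servo_tool", "payload": {"steps": [{"tx":1.8,"ty":3.5,"tz":2.5,"yaw":0,"claw":0.5},{"tx":1.8,"ty":3.5,"tz":2.5,"yaw":0,"claw":0.5},{"tx":1.8,"ty":3.5,"tz":2.5,"yaw":0,"claw":0.5},{"tx":0,"ty":-0.8,"tz":-0.3,"yaw":0,"claw":0.5},{"tx":-0.5,"ty":-1.5,"tz":-0.5,"yaw":0,"claw":0.5},{"tx":-1,"ty":-2,"tz":-0.5,"yaw":0,"claw":0.5},{"tx":-1,"ty":-2,"tz":-0.5,"yaw":0,"claw":0.5},{"tx":-1,"ty":-2,"tz":-0.5,"yaw":0,"claw":0.5},{"tx":-1,"ty":-2,"tz":-0.5,"yaw":0,"claw":0.5},{"tx":-1,"ty":-2,"tz":-0.5,"yaw":0,"claw":0.5},{"tx":-1,"ty":-2,"tz":-0.5,"yaw":0,"claw":0.5},{"tx":-0.5,"ty":-1,"tz":0,"yaw":0,"claw":0.5},{"tx":0,"ty":0,"tz":0,"yaw":0,"claw":0.5},{"tx":0,"ty":0,"tz":0,"yaw":0,"claw":0.5},{"tx":0,"ty":0,"tz":0,"yaw":0,"claw":0.5},{"tx":0,"ty":0,"tz":0,"yaw":0,"claw":0.5}]}}

```text
time_s: 21.4
position: [0.3427, 0.6468, 0.4156]
tool_rot: [[-0.884, 0.333, 0.328], [0.467, 0.629, 0.622], [0.001, 0.703, -0.711]]
ft_force: [-0.3, -0.4, 0.1]
grip_width: 0.0097
gripper_force: 23.0
```

```bash
python3 o.py
python3 - <<'E'
from h import *
m,im,d=cam("side"); m2,im2,d2=cam("wrist"); 
cv2.imwrite("pics/s3.png",cv2.cvtColor(np.vstack([im[:300],im2[100:]]),cv2.COLOR_RGB2BGR))
P=pts(m,d); s=env.observe(); R=s["tool_rot"]
L=(P-s["position"])@R; t=(d>0)&(abs(L[...,0])<.09)&(abs(L[...,1])<.03)&(L[...,2]>.03)&(L[...,2]<.17)
Q=P[t]; print(t.sum())
if t.sum()>50:
    c=Q.mean(0); n=np.linalg.svd(Q-c,full_matrices=False)[2][2]; print("normal",n,"z min",Q[:,2].min())
    r=cv2.minAreaRect((L[t][:,[0,2]]*1000).astype(np.float32)); print(r)
E
```

```text
time_s 21.4
q [ 50.028  20.662  60.42   10.389  55.364 -14.593]
qvel [-0.006 -0.137  0.32  -0.029 -0.016  0.025]
joint_efforts [  0.008 -48.072 -27.178   0.444  -2.068   0.001]
position [0.343 0.647 0.416]
tool_rot [[-0.884  0.333  0.328] [ 0.467  0.629  0.622] [ 0.001  0.703 -0.711]]
ft_force [-0.273 -0.385  0.084]
wrist_torque [-0.412  0.222 -0.056]
gripper_force 22.999
grip_width 0.01
tilt 44.65065437421323 sum 136.44635187953145
142
normal [-0.27045179 -0.60526395 -0.74867307] z min 0.30970901659257943
((-25.97931671142578, 135.83404541015625), (109.81523895263672, 38.14685821533203), 19.275020599365234)
```

View pics/s3.png

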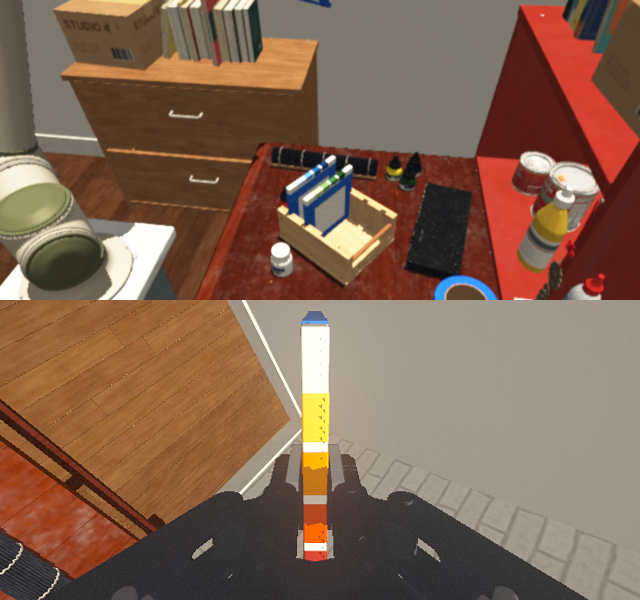

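```bash
python3 -c "
from rig import env
print(env.close_job())"
```

```text
the job is handed in; nothing more can be done
None
```

The job is handed in: the sunset study came straight up out of its grooves and is held still by its top margin at about 23 N. It is tipped back about 45° with the painted face half up, its edges level, and its lower edge about 31 cm above the table height. It hangs just past the table's left edge, not over the tabletop. The other two studies and the gesso bottle look undisturbed in the last side view; the red ink bottle is out of frame there.

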